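# Reset the preload slide on the lab test stand

## Robot

A 6-joint arm with a two-finger parallel gripper is mounted at the origin on the work surface. World frame = base frame: x ahead of the robot, y to its left, z up, the work surface at z = 0. Lengths are in m, angles in degrees, forces in N, time in s.
With the tool pointing down it reaches from about 0.4 to 0.825 m from the base axis. Payload 7 kg.
Tool frame: the origin (TCP) lies midway between the tips of the shut fingers; the grasp point (between the pads) lies 19 mm behind it (r.grip_depth is the distance from the TCP to the grasp point, in m); z points along the fingers, y is the line along which they close (so a half turn about z gives the same grasp; the last joint's range is limited). The gripper opens to 88 mm and grips with 3 to 60 N. Pads are 19 mm wide; open, the fingers measure 130 mm over their backs; the gripper's body (78 mm by 193 mm) begins 47 mm behind the grasp point.
Start: joints at [-50.013, 20.546, 0.682, 0, -70.136, -16.507], TCP at [0.269, -0.619, 0.227] pointing down, gripper open.
Joint ranges: [-176.03, 176.03], [-82.01, 121.73], [-58.28, 71.71], [-173.87, 95.51], [-174.79, -0.11], [-173.66, 173.66]. Speed limits (degrees/s): [136.94, 136.94, 172.46, 180, 180, 180].

## Interface

Orientations are given as [roll, pitch, yaw] about the fixed x, y, z axes, in that order (R = Rz(yaw) Ry(pitch) Rx(roll)).
In Python, from plant import r, capture, close_job, search_frame, outline_of gives the robot as it stands.
- The arm moves only by the shell command python3 -m creep 'ROWS' [FORCE]. ROWS is JSON, a list of rows, each a list of 7 numbers: the finger opening in mm, from 0 to 87.6, then the shift along the world's x, y, z in units of 25 mm (1.0 is 25 mm), then the turn, a rotation vector about the world's x, y, z in degrees. In form: [[hand, x, y, z, ax, ay, az], ...]. A call has 1 to 8 rows; each row shifts and turns the commanded pose from where the row before left it; what a row does not reach is not made up. A row lasts 1/12 s, in which the tool goes at most 41.7 mm and 7.16 degrees, less where a joint would pass 70% of its speed; a pose out of reach is approached as far as the arm can. A call is refused whole if a number of a shift passes 1 or a number of a turn 7.16, either way. A call with a gripper value outside its range is refused whole. The fingers move at their own pace and stop on an object; FORCE is the grip in N (left out, the last holds). Time passes only in rows, so rows that do not move let the fingers close. It gives the time, the measured TCP pose, the force, the opening and the grip force at its end, in the units of the state.
- r.get_state(): the state, without advancing time (a new reading comes with each control period).
- capture(name): name is "side" or "top" or "wrist"; returns a dict with "frame" (480x640x3 uint8, red, green, blue), "K" (3x3 intrinsics, pixels), "origin" and "rotation" of the camera in the world. Camera axes: x right, y down, z forward; pixel columns grow to the right and rows downward; lengths in m; the calibration is good to about 2 mm. A picture is of the moment at which its call begins. There is no depth.
- close_job(): hands the job in; it is judged then, once.
Trained networks look in a picture, given as the dict that the camera call returned (one of the last four; its "shot" number tells which), for a name from the list of things; names that differ only in an ending like _2 or _b are one class to them, and where a whole thing is asked for, a point or a joint stands for the part that bears it (a point fixed in the world has none). Each returns a list of dicts, best first, with "conf" (0 to 1); they miss things now and then, are a little off and sometimes report something else, mostly with a low value. They report only what shows in the picture. A call takes as long as a camera call.
- search_frame(picture, target): "bbox" ([left, top, right, bottom] in pixels, round what is visible of it).
- outline_of(picture, target): "region" (480x640 bool, what is visible of it) and "bbox" ([left, top, right, bottom] in pixels, round what is visible of it).
The state is a dict: "time_s": time; "joints": joint angles; "qd": joint speeds; "joint_torque": joint torques, N m; "tcp_pos": TCP position; "eef_rot": TCP orientation; "contact_force": force on the tool from outside, world axes, zero at the start; "moment": the same for the moment, N m; "gripper_width": finger opening in m; "gripper_force": force on a finger pad.
Only numpy, scipy, OpenCV 4.12 (cv2) and the standard library are available. Lean on these libraries where they do the work, as an engineer would, in place of code of your own. Each camera call takes 0.05 s, during which the arm holds its last target. There are 200 camera calls.

## Task

The sprung preload slide on the sloping face of the test stand is locked at too short a setting: loosen its black clamp knob (anticlockwise), draw the carriage out by that knob against its return spring until the red pointer lines up with the green marker, not the orange one, and tighten the knob clockwise until it turns no further, so that the carriage stays there by itself. Keep hold of the knob while the clamp is loose, so that the carriage never snaps back, and do not disturb the loose things around the stand.

Things in the scene. Friction and masses are not known exactly. Their poses are not given: they have to be found in the camera images.
- stand: grey test stand, fixed, 175 x 320 mm; origin: centre of its underside; x from its low front to its high back, y along the slide, z up. Its face slopes 30 degrees: outward normal (-0.5, 0, 0.866) in this frame, face centre 80 mm above the origin. On the face: steel spring housing at y = 63 to 151 mm, 62 mm wide, 34 mm high; stop block at y = -93 to -107 mm, 26 mm high
- guide: the steel guide bar of the slide, 30 mm wide, along the stand's y, fixed on the face; origin on the face at its centre, z = the face's normal, y along the slide. The clamp shoe inside the carriage presses on it
- carriage: aluminium carriage on the guide, 56 mm across, 50 mm along the slide, top 34 mm off the face, joined by a yellow blade to the spring; origin on the face under its centre, x up the slope, y along the slide, z = face normal. Home is at stand y = 35 mm; it slides out to -y, at most 90 mm; the spring pulls it to +y with 3.5 to 10 N. It starts locked 8 to 20 mm out
- knob_grip (a point): grip point of the round black clamp knob, on its axis (the face normal), 62 mm off the face; 36 mm across, from 46 to 74 mm off the face. Clockwise, looking at the face, tightens. About 0.7 to 1.1 rad anticlockwise frees it; from free some 2 rad clockwise (over one grasp) to the solid end stop: fully tight. 0.6 rad past first bite already holds. Torque: 0.3 Nm turning, over 0.5 at the stop
- pointer (a point): tip of the red pointer on the uphill side of the carriage, level with the carriage's centre along the slide, 46 mm uphill of the face's centre line and 6 mm off the face
- green_clip: the green marker clip, fixed on the uphill edge of the white scale: a 4 mm wide tongue and a 13 x 16 mm head, 14 mm high off the face. The frame is like the stand's, shifted along y: its origin's y is the middle of the tongue
- green_clip_tip (a point): tip of the green clip's tongue, where the pointer's tip passes
- orange_clip: the like orange marker clip, not to be used; sometimes nearer and sometimes farther out than the green one
- amber_bottle: bystander: amber bottle, 56 mm across, 105 mm high; origin under its centre
- white_jar: bystander: white jar with blue lid, 52 mm across, 50 mm high; origin under its centre
- steel_dish: bystander: steel dish, 70 mm across, 28 mm high; origin under its centre
- screwdriver: bystander: screwdriver, 160 mm long, lying; origin under its middle
- brass_weight: bystander: brass weight, 32 mm across, 48 mm high; origin under its centre
- sample_tray: bystander: grey divided tray, 70 x 110 x 22 mm; origin under its centre

How it is judged (in metres and radians):
On the way, in this order (a step that is already met when the one before it is completed fails the run):
1. the clamp is loosened (shoe force below 8 N) before the carriage is drawn out (contact force between carriage and guide below 8 N), for 0.2 s.
2. the pointer has been brought to the green marker (within 4 mm) (y of pointer in the frame of green_clip between -0.004 and 0.004 m), for 0.2 s.
At the end, for the whole second after the job is handed in: the red pointer stands within 4 mm of the middle of the green clip along the slide, the carriage is at rest, and the clamp presses on the guide with more than 38 N (about 50 N when fully tight), that is, the knob is within about half a radian of its end stop (all of step 2 and contact force between carriage and guide above 38 N and linear speed of carriage below 0.004 m/s); the robot touches nothing.
It fails at once if the carriage snaps (faster than 0.25 m/s) (linear speed of carriage above 0.25 m/s).
It fails at once if a bystander is moved by more than 20 mm or knocked over (distance of any of amber_bottle, white_jar, steel_dish, screwdriver, brass_weight, sample_tray from where it was at the start of the episode above 0.02 m or angle between any of amber_bottle, white_jar, steel_dish, brass_weight, sample_tray's own z axis and vertical above 0.5 rad).
It also fails if it takes over 61 s, if anything falls off the work surface, if the arm or the gripper's body presses on something with over 40 N, if the wrist force passes 120 N, or if a joint passes its speed limit or range.

## Working session

There is one attempt and no reset: what is moved stays moved. The work goes in short steps, Python scripts to look and compute and a shell command to move; the robot and the scene stay as the last step left them, time stands still between calls to the robot, and variables do not carry over. Pictures are saved under pics/ and viewed, at most 10 in all, crops included, and the job is handed in when it is done.

```bash
ls; mkdir -p pics; cat > h.py <<'E'
import numpy as np, cv2
from plant import r, capture, close_job, search_frame, outline_of
def shot(cam,name=None):
    p=capture(cam)
    if name: cv2.imwrite(f'pics/{name}.png',p['frame'][:,:,::-1])
    return p
def ray(p,uv):
    d=np.linalg.inv(p['K'])@np.array([uv[0],uv[1],1.]); d=np.asarray(p['rotation'])@d
    return np.asarray(p['origin']),d/np.linalg.norm(d)
def proj(p,X):
    c=np.asarray(p['rotation']).T@(np.asarray(X)-p['origin']); c=p['K']@c; return c[:2]/c[2]
def tri(obs):
    A=np.zeros((3,3));b=np.zeros(3)
    for p,uv in obs:
        o,d=ray(p,uv);M=np.eye(3)-np.outer(d,d);A+=M;b+=M@o
    return np.linalg.solve(A,b)
E
python3 - <<'E'
from h import *
ps={c:shot(c,c+'0') for c in('side','top')}
for c,p in ps.items():
    print(c,np.round(p['origin'],3),np.round(p['rotation'],2).tolist(),p['K'][0,0])
    for n in ['stand','guide','carriage','knob_grip','pointer','green_clip','green_clip_tip','orange_clip','amber_bottle','white_jar','steel_dish','screwdriver','brass_weight','sample_tray']:
        print(n,[(np.round(d['bbox']).tolist(),round(d['conf'],2)) for d in search_frame(p,n)[:2]])
print(r.get_state())
E
```

```text
pics
side [0.369 0.546 0.739] [-140.62, -0.64, -162.12] 503.4927926262506
stand [([220.0, 200.0, 403.0, 421.0], 0.89)]
guide [([318.0, 238.0, 351.0, 276.0], 0.66)]
carriage [([286.0, 272.0, 343.0, 323.0], 0.75), ([340.0, 334.0, 430.0, 406.0], 0.32)]
knob_grip [([288.0, 276.0, 344.0, 323.0], 0.76)]
pointer [([286.0, 272.0, 342.0, 324.0], 0.55)]
green_clip [([277.0, 255.0, 295.0, 272.0], 0.55), ([218.0, 199.0, 401.0, 419.0], 0.22)]
green_clip_tip [([277.0, 257.0, 296.0, 272.0], 0.7)]
orange_clip [([290.0, 239.0, 304.0, 256.0], 0.68)]
amber_bottle [([188.0, 375.0, 231.0, 433.0], 0.74)]
white_jar [([335.0, 193.0, 360.0, 222.0], 0.57)]
steel_dish [([385.0, 214.0, 422.0, 243.0], 0.78)]
screwdriver [([341.0, 335.0, 430.0, 406.0], 0.91)]
brass_weight [([405.0, 286.0, 426.0, 310.0], 0.68)]
sample_tray [([238.0, 409.0, 310.0, 480.0], 0.9), ([331.0, 195.0, 360.0, 223.0], 0.47)]
top [0.392 0.032 1.067] [-170.84, 1.79, -88.63] 508.7383010877779
stand [([220.0, 203.0, 386.0, 309.0], 0.86)]
guide [([265.0, 240.0, 348.0, 272.0], 0.75)]
carriage [([265.0, 233.0, 299.0, 274.0], 0.91)]
knob_grip [([264
[... 532 characters left out ...]
0], 0.54)]
{'time_s': 1.5, 'joints': array([-5.00120240e+01,  2.05474527e+01,  6.81007355e-01,  2.49440747e-03,
       -7.01363371e+01, -1.65063758e+01]), 'qd': array([-0.15552857, -0.02913468, -0.01513622, -0.02953477, -0.01348511,
       -0.00666967]), 'joint_torque': array([ 2.12067621e-04, -5.82377636e+01,  2.93289739e+01,  7.00218558e+00,
        1.22774861e-02,  2.11771192e-05]), 'tcp_pos': array([ 0.26890819, -0.61909549,  0.22654952]), 'eef_rot': array([ 1.79997999e+02, -3.03984620e-03, -1.56517552e+02]), 'contact_force': array([ 0.25487947, -0.37984734,  0.53855462]), 'moment': array([-0.02492771,  0.02862348,  0.04492482]), 'gripper_force': 0.0, 'gripper_width': 0.0875786596884022}
```

```bash
cat >> h.py <<'E'
from scipy.spatial.transform import Rotation as Ro
_shot=shot
def shot(cam,name=None):
    p=dict(_shot(cam,name)); p['rpy']=p['rotation']
    if np.size(p['rotation'])==3: p['rotation']=Ro.from_euler('xyz',np.ravel(p['rotation']),degrees=True).as_matrix()
    return p
E
python3 - <<'E'
import cv2,numpy as np
s=cv2.imread('pics/side0.png')[170:450,180:440];t=cv2.imread('pics/top0.png')[180:350,150:440]
s=cv2.resize(s,None,fx=1.5,fy=1.5,interpolation=3)
cv2.imwrite('pics/s1.png',cv2.resize(cv2.imread('pics/side0.png')[190:430,200:440],None,fx=2.5,fy=2.5,interpolation=2))
cv2.imwrite('pics/t1.png',cv2.resize(t,None,fx=2.7,fy=2.7,interpolation=2))
E
```

```text
(no output)
```

View pics/s1.png

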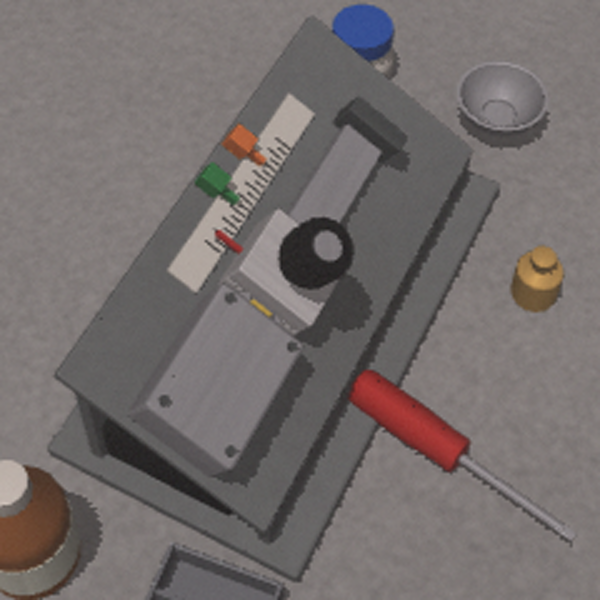

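View pics/t1.png

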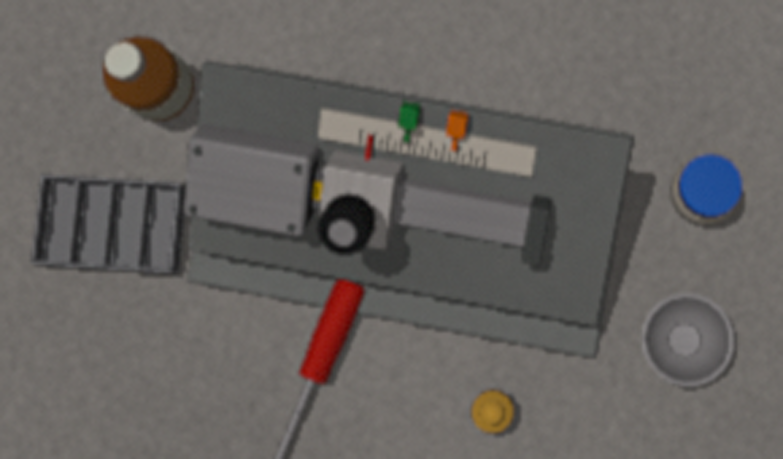

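```bash
cat > fit.py <<'E'
from h import *
from scipy.optimize import least_squares
S=lambda a,b:np.array([200+(a+.5)/2.5-.5,190+(b+.5)/2.5-.5]); T=lambda a,b:np.array([150+(a+.5)/2.7-.5,180+(b+.5)/2.7-.5])
def w(q,f):
    u,y,n=f; x=.866*u-.5*n; z=.08+.5*u+.866*n
    c,s=np.cos(q[2]),np.sin(q[2]); return np.array([q[0]+c*x-s*y,q[1]+s*x+c*y,z])
if __name__=='__main__':
    ps,pt=shot('side'),shot('top')
    obs=[(S(229.7,374),T(245,189),lambda q:(0,.107,.034),1),
     (S(329,245),T(342,232),lambda q:(0,q[3],.075),1),
     (S(217,232),T(370,136),lambda q:(.046,q[3],.006),1),
     (S(237,202),T(406,141),lambda q:(q[5],q[4],.008),.7),
     (S(264,162),T(455,150),lambda q:(q[5],q[6],.008),.7),
     (S(372,122),T(540,222),lambda q:(0,-.1,.026),.5)]
    res=lambda q:np.concatenate([k*np.r_[proj(ps,w(q,f(q)))-a,proj(pt,w(q,f(q)))-b] for a,b,f,k in obs])
    for y0 in (0.1,3.1):
        R=least_squares(res,[.45,0.1,y0,.02,0,.05,-.03]); q=R.x
        print(np.round(q,4),np.degrees(q[2]),R.cost); print(np.round(R.fun.reshape(-1,4),1))
        if R.cost<100: np.save('q.npy',q)
        print('knob',w(q,(0,q[3],.062)),'n',w(q,(0,0,1))-w(q,(0,0,0)),'y',w(q,(0,1,0))-w(q,(0,0,0)))
    for a,b in ((S(229.7,374),T(245,189)),(S(329,245),T(342,232)),(S(217,232),T(370,136)),(S(237,202),T(406,141)),(S(264,162),T(455,150))): print(tri([(ps,a),(pt,b)]))
E
python3 fit.py
```

```text
[ 0.5055  0.1306 -0.1393  0.0268  0.001   0.0448 -0.0342] -7.983018906507403 5.976044209563819
[[ 0.1  0.1 -0.   1. ]
 [-1.  -0.5  0.9  0.7]
 [-1.3  0.1  0.1 -0.3]
 [-0.1 -0.2 -0.2  0.7]
 [-0.4 -0.4 -0.2  0.3]
 [ 0.3 -0.2 -0.8  2.2]]
knob [0.47852887 0.16135257 0.133692  ] n [-0.49515464  0.0694398   0.866     ] y [0.1388796  0.99030927 0.        ]
[ 5.0550e-01  1.3060e-01  6.1439e+00  2.6800e-02  1.0000e-03  4.4800e-02
 -3.4200e-02] 352.0169812435955 5.976044209563856
[[ 0.1  0.1 -0.   1. ]
 [-1.  -0.5  0.9  0.7]
 [-1.3  0.1  0.1 -0.3]
 [-0.1 -0.2 -0.2  0.7]
 [-0.4 -0.4 -0.2  0.3]
 [ 0.3 -0.2 -0.8  2.2]]
knob [0.47852887 0.16135257 0.133692  ] n [-0.49515464  0.0694398   0.866     ] y [0.1388796  0.99030927 0.        ]
[0.5045912  0.23880265 0.10939883]
[0.47179152 0.16351347 0.14635337]
[0.54431313 0.15176656 0.10919423]
[0.54110339 0.126172   0.10782716]
[0.53547683 0.09129143 0.10737124]
```

```bash
cat > goal.py <<'E'
from fit import *
def goal(q,s,n,phi=0,u0=0):
    o=w(q,(0,0,0));U=w(q,(1,0,0))-o;Y=w(q,(0,1,0))-o;N=w(q,(0,0,1))-o
    z=-N/np.linalg.norm(N); y=-U/np.linalg.norm(U); x=np.cross(y,z)
    R=Ro.from_rotvec(-z*np.radians(phi))*Ro.from_matrix(np.c_[x,y,z])
    return w(q,(u0,s,n-.019)),R      # phi>0: anticlockwise seen from outside
def delta(st,P,R):
    R0=Ro.from_euler('xyz',st['eef_rot'],degrees=True)
    return (P-st['tcp_pos'])/.025, (R*R0.inv()).as_rotvec(degrees=True)
def show(st):
    print('t',st['time_s'],'tcp',np.round(st['tcp_pos'],4),'rot',np.round(st['eef_rot'],1),'j',np.round(st['joints'],1),'F',np.round(st['contact_force'],1),'M',np.round(st['moment'],2),'w',round(st['gripper_width'],4),'gf',st['gripper_force'])
E
python3 -c "
from goal import *
q=np.load('q.npy');st=r.get_state()
for n in (.16,.063): print(delta(st,*goal(q,q[3],n)))"
```

```text
(array([ 6.82215492, 31.43711584, -0.9776876 ]), array([-18.95979713, -24.93511112,  57.14830802]))
(array([ 8.74335491, 31.16768942, -4.3377676 ]), array([-18.95979713, -24.93511112,  57.14830802]))
```

```bash
python3 -m creep '[[87.6,0.4,1,0.1,0,0,0],[87.6,0.4,1,0.1,0,0,0],[87.6,0.4,1,0.1,0,0,0],[87.6,0.4,1,0.1,0,0,0],[87.6,0.4,1,0.1,0,0,0],[87.6,0.4,1,0.1,0,0,0],[87.6,0.4,1,0.1,0,0,0],[87.6,0.4,1,0.1,0,0,0]]'
python3 -m creep '[[87.6,0.4,1,0.1,0,0,0],[87.6,0.4,1,0.1,0,0,0],[87.6,0.4,1,0.1,0,0,0],[87.6,0.4,1,0.1,0,0,0],[87.6,0.4,1,0.1,0,0,0],[87.6,0.4,1,0.1,0,0,0],[87.6,0.4,1,0.1,0,0,0],[87.6,0.4,1,0.1,0,0,0]]'
python3 -m creep '[[87.6,0,1,0,-1.2,-1.6,3.6],[87.6,0,1,0,-1.2,-1.6,3.6],[87.6,0,1,0,-1.2,-1.6,3.6],[87.6,0,1,0,-1.2,-1.6,3.6],[87.6,0,1,0,-1.2,-1.6,3.6],[87.6,0,1,0,-1.2,-1.6,3.6],[87.6,0,1,0,-1.2,-1.6,3.6],[87.6,0,1,0,-1.2,-1.6,3.6]]'
python3 -c "
from goal import *
q=np.load('q.npy');st=r.get_state();show(st)
for n in (.16,.063): print(delta(st,*goal(q,q[3],n)))"
```

```text
time_s: 2.27
tcp_pos: [0.3492, -0.4179, 0.2468]
eef_rot: [-180.0, 0.0, -156.5]
contact_force: [0.6, 0.2, 0.0]
gripper_width: 0.0874
gripper_force: 0.0
time_s: 2.93
tcp_pos: [0.4292, -0.2178, 0.267]
eef_rot: [-180.0, 0.0, -156.5]
contact_force: [0.4, -0.7, -0.0]
gripper_width: 0.0878
gripper_force: 0.0
time_s: 3.6
tcp_pos: [0.4288, -0.0179, 0.2671]
eef_rot: [-164.6, 4.2, -126.8]
contact_force: [0.2, 0.3, 0.5]
gripper_width: 0.0873
gripper_force: 0.0
t 3.6 tcp [ 0.4288 -0.0179  0.2671] rot [-164.6    4.2 -126.8] j [ 37.2 -16.  -40.9  16.2 -57.8 -82.4] F [0.2 0.3 0.5] M [ 0.38  0.87 -0.04] w 0.0873 gf 0.0
(array([ 0.42478324,  7.38892944, -2.59929941]), array([ -9.51154314, -11.9954887 ,  28.10331382]))
(array([ 2.34598323,  7.11950301, -5.95937941]), array([ -9.51154314, -11.9954887 ,  28.10331382]))
```

```bash
python3 -m creep '[[87.6,0.05,0.93,-0.3,-1.2,-1.5,3.5],[87.6,0.05,0.93,-0.3,-1.2,-1.5,3.5],[87.6,0.05,0.93,-0.3,-1.2,-1.5,3.5],[87.6,0.05,0.93,-0.3,-1.2,-1.5,3.5],[87.6,0.05,0.93,-0.3,-1.2,-1.5,3.5],[87.6,0.05,0.93,-0.3,-1.2,-1.5,3.5],[87.6,0.05,0.93,-0.3,-1.2,-1.5,3.5],[87.6,0.05,0.93,-0.3,-1.2,-1.5,3.5]]'
python3 -c "
from goal import *
q=np.load('q.npy');p=shot('wrist','w1');st=r.get_state();show(st)
for n in (.16,.063): print(delta(st,*goal(q,q[3],n)))
for n in ('knob_grip','carriage','green_clip_tip','green_clip','orange_clip','pointer'): print(n,[(np.round(d['bbox']).tolist(),round(d['conf'],2)) for d in search_frame(p,n)[:2]])
print(proj(p,w(q,(0,q[3],.074))),proj(p,w(q,(.046,q[3],.006))),proj(p,w(q,(q[5],q[4],.008))))
"
```

```text
time_s: 4.27
tcp_pos: [0.4413, 0.1718, 0.2134]
eef_rot: [-150.4, -0.2, -98.2]
contact_force: [-1.6, -4.2, -3.2]
gripper_width: 0.0873
gripper_force: 0.0
t 4.3167 tcp [0.4423 0.1755 0.2137] rot [-150.3   -0.3  -97.8] j [  63.   -11.3  -58.2   44.5  -42.  -104.2] F [0.4 4.2 1.7] M [0.9  1.53 0.44] w 0.0877 gf 0.0
(array([-0.11621102, -0.34536649, -0.46380711]), array([ 0.26837591, -0.36731743, -0.20758533]))
(array([ 1.80498897, -0.61479291, -3.82388711]), array([ 0.26837591, -0.36731743, -0.20758533]))
knob_grip [([268.0, 188.0, 362.0, 268.0], 0.74)]
carriage [([267.0, 187.0, 364.0, 267.0], 0.81)]
green_clip_tip [([229.0, 175.0, 267.0, 196.0], 0.71)]
green_clip [([228.0, 172.0, 267.0, 194.0], 0.68), ([228.0, 127.0, 264.0, 148.0], 0.39)]
orange_clip [([228.0, 131.0, 266.0, 146.0], 0.91)]
pointer [([270.0, 185.0, 362.0, 272.0], 0.76), ([244.0, 353.0, 320.0, 403.0], 0.3)]
[325.61791781 242.34696312] [265.9660389  218.96695599] [266.05528399 187.33543409]
```

View pics/w1.png

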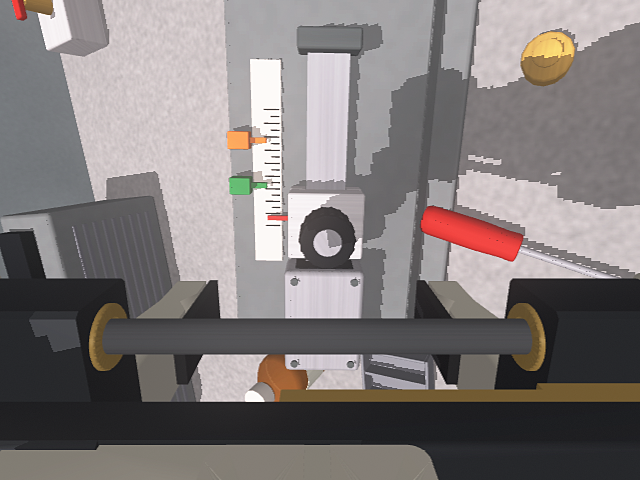

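```bash
python3 -m creep '[[75,0.2,-0.08,-0.4,3.1,-0.5,-5.4],[75,0.2,-0.08,-0.4,3.1,-0.5,-5.4],[75,0.2,-0.08,-0.4,3.1,-0.5,-5.4],[75,0.2,-0.08,-0.4,3.1,-0.5,-5.4],[75,0.2,-0.08,-0.4,3.1,-0.5,-5.4],[75,0.2,-0.08,-0.4,3.1,-0.5,-5.4],[75,0.2,-0.08,-0.4,3.1,-0.5,-5.4],[75,0,0,0,3.1,-0.5,-5.4]]'
python3 -c "
from goal import *
q=np.load('q.npy');p=shot('wrist','w2');st=r.get_state();show(st)
for n in (.063,): print(delta(st,*goal(q,q[3],n,-50)))
print(proj(p,w(q,(0,q[3],.074))),proj(p,w(q,(.046,q[3],.006))),proj(p,w(q,(q[5],q[4],.008))))
g=st['tcp_pos'];print(proj(p,g),[proj(p,g+Ro.from_euler('xyz',st['eef_rot'],degrees=True).apply([0,s,0])) for s in(-.03,.03)])
"
```

```text
time_s: 5.28
tcp_pos: [0.4912, 0.1664, 0.1709]
eef_rot: [-161.9, 20.7, -145.2]
contact_force: [-0.4, 0.4, -0.1]
gripper_width: 0.075
gripper_force: 0.0
t 5.3333 tcp [0.491  0.1662 0.1714] rot [-162.1   20.9 -145.7] j [  49.8   -3.6  -58.2   50.7  -30.  -152.4] F [ 0.  -0.2  0.8] M [ 0.16  1.49 -0.06] w 0.0749 gf 0.0
(array([-0.14228136, -0.24305371, -2.12999788]), array([-0.90605587, -2.66583162,  0.91071111]))
[343.65089805 235.99830567] [288.30521105 265.02532429] [257.9116569  240.50790592]
[316.07197409 301.58178003] [array([248.8099394 , 300.99450614]), array([383.25955775, 302.16840388])]
```

View pics/w2.png

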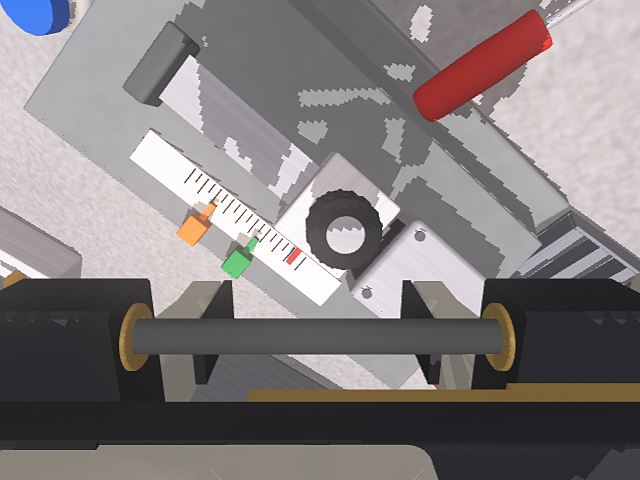

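```bash
python3 -m creep '[[75,0,0,0,-3.4,0.5,6],[75,0,0,0,-3.4,0.5,6],[75,0,0,0,-3.4,0.5,6],[75,0,0,0,-3.4,0.5,6],[75,0,0,0,-3.4,0.5,6],[75,0,0,0,-3.4,0.5,6],[75,0,0,0,-3.4,0.5,6],[75,0,0,0,-3.4,0.5,6]]'
python3 -m creep '[[75,0,0,-0.1,-3.4,0.5,6],[75,0,0,-0.1,-3.4,0.5,6],[75,0,0,-0.1,-3.4,0.5,6],[75,0,0,-0.1,-3.4,0.5,6],[75,0,0,-0.1,-3.4,0.5,6],[75,0,0,-0.1,-3.4,0.5,6],[75,0,0,-0.1,-3.4,0.5,6],[75,0,0,-0.1,-3.4,0.5,6]]'
python3 -c "
from goal import *
q=np.load('q.npy');st=r.get_state();show(st)
for n in (.085,.063,): print(delta(st,*goal(q,q[3],n,60)))
"
```

```text
time_s: 6.0
tcp_pos: [0.4906, 0.167, 0.1722]
eef_rot: [-152.1, -4.5, -94.1]
contact_force: [0.2, -0.4, 0.5]
gripper_width: 0.0749
gripper_force: 0.0
time_s: 6.67
tcp_pos: [0.4994, 0.175, 0.1678]
eef_rot: [-167.6, -27.2, -41.1]
contact_force: [-0.2, -0.4, -0.4]
gripper_width: 0.0749
gripper_force: 0.0
t 6.6667 tcp [0.4994 0.175  0.1678] rot [-167.6  -27.2  -41.1] j [ 51.   -0.9 -58.2  56.4 -33.1 -47.6] F [-0.2 -0.4 -0.4] M [ 0.41  1.77 -0.08] w 0.0749 gf 0.0
(array([-0.91323464, -0.53547919, -1.22747055]), array([ 3.54162822, -1.01940214,  1.11381159]))
(array([-0.47749856, -0.59658621, -1.98955055]), array([ 3.54162822, -1.01940214,  1.11381159]))
```

```bash
cat > kin.py <<'E'
from goal import *
import itertools
D=[([-50.012,20.5475,.681,.0025,-70.136,-16.506],[.2689,-.6191,.2266],[180,0,-156.5175]),
([37.2,-16,-40.9,16.2,-57.8,-82.4],[.4288,-.0179,.2671],[-164.6,4.2,-126.8]),
([63,-11.3,-58.2,44.5,-42,-104.2],[.4423,.1755,.2137],[-150.3,-.3,-97.8]),
([49.8,-3.6,-58.2,50.7,-30,-152.4],[.491,.1662,.1714],[-162.1,20.9,-145.7]),
([51,-.9,-58.2,56.4,-33.1,-47.6],[.4994,.175,.1678],[-167.6,-27.2,-41.1])]
A=lambda ax,d:Ro.from_euler(ax,d,degrees=True)
def chain(j,s):
    R1=A('z',s[0]*j[0]);R2=R1*A('y',s[1]*j[1]);R3=R2*A('y',s[2]*j[2]);R4=R3*A('x',s[3]*j[3]);R5=R4*A('y',s[4]*j[4]);R6=R5*A('x',s[5]*j[5])
    return R1,R2,R3,R4,R5,R6
def rots():
    best=[]
    for s in itertools.product([1,-1],repeat=5):
        s=(1,)+s
        T=[chain(j,s)[5].inv()*A('xyz',e) for j,p,e in D]
        best.append((max((T[0].inv()*t).magnitude()*57.3 for t in T),s,T[0].as_euler('xyz',degrees=True)))
    return sorted(best,key=lambda b:b[0])
if __name__=='__main__':
    for b in rots()[:3]: print(b)
E
python3 kin.py
```

```text
(0.0929087596424776, (1, 1, -1, -1, -1, -1), array([-8.99982710e+01,  3.49478272e-04, -8.99970354e+01]))
(59.446265040041375, (1, -1, 1, 1, 1, 1), array([ 8.99982710e+01, -3.49478272e-04, -8.99970354e+01]))
(63.772999687567555, (1, -1, -1, -1, -1, -1), array([-129.17014285,   -3.84755805, -100.78473104]))
```

```bash
cat >> kin.py <<'E'
SG=(1,1,-1,-1,-1,-1); TR=A('xyz',[-90,0,-90])
def fk(j,k):
    R=chain(j,SG)
    p=R[0].apply([k[0],k[1],k[2]])+R[1].apply([k[3],0,k[4]])+R[2].apply([k[5],0,k[6]])+R[3].apply([0,k[7],k[8]])+R[4].apply([k[9],0,k[10]])
    return p,R[5]*TR
def fitk(lam=1e-3):
    k0=np.array([0,0,.3,0,.4,.4,0,0,0,.2,0.])
    f=lambda k:np.r_[np.concatenate([fk(j,k)[0]-p for j,p,e in D]),lam*np.array([k[0],k[1],k[3],k[6],k[7],k[8],k[10]])]
    return least_squares(f,k0)
if __name__=='__main__':
    for lam in(1e-2,1e-3):
        R=fitk(lam);print(np.round(R.x,4));print(np.round(R.fun[:15]*1e3,1))
E
python3 kin.py
```

```text
(0.0929087596424776, (1, 1, -1, -1, -1, -1), array([-8.99982710e+01,  3.49478272e-04, -8.99970354e+01]))
(59.446265040041375, (1, -1, 1, 1, 1, 1), array([ 8.99982710e+01, -3.49478272e-04, -8.99970354e+01]))
(63.772999687567555, (1, -1, -1, -1, -1, -1), array([-129.17014285,   -3.84755805, -100.78473104]))
[-4.000e-04 -3.700e-03  1.970e-01  5.000e-04  6.017e-01  4.585e-01
  2.700e-03 -1.881e-01 -6.000e-04  3.798e-01  4.100e-03]
[ 0.   0.  -0.  -0.  -0.1  0.1 -0.   0.1 -0.2 -0.1  0.1 -0.1  0.2 -0.2
  0.3]
[-2.000e-03 -1.300e-03  1.985e-01 -1.000e-04  6.016e-01  4.619e-01
  2.500e-03 -1.905e-01 -1.800e-03  3.790e-01  3.500e-03]
[ 0.1  0.  -0.   0.  -0.1  0.1 -0.   0.2 -0.2 -0.1  0.  -0.2  0.1 -0.1
  0.3]
```

```bash
cat >> kin.py <<'E'
K=fitk(1e-3).x
LO=np.array([-176.03,-82.01,-58.28,-173.87,-174.79,-173.66]);HI=np.array([176.03,121.73,71.71,95.51,-.11,173.66])
def ik(P,R,n=40,m=1.0,seed=0,x0=None):
    g=np.random.default_rng(seed);sols=[]
    def f(j):
        p,r_=fk(j,K);return np.r_[(p-P)*20,(R.inv()*r_).as_rotvec()*3]
    for i in range(n):
        s=g.uniform(LO+m,HI-m) if x0 is None or i else x0
        o=least_squares(f,np.clip(s,LO+m+.01,HI-m-.01),bounds=(LO+m,HI-m),max_nfev=80)
        if not any(np.abs(o.x-a[1]).max()<3 for a in sols): sols.append((o.cost,o.x))
    return sorted(sols,key=lambda a:a[0])
E
python3 - <<'E'
from kin import *
q=np.load('q.npy')
for s in(q[3],q[4]):
  for phi in(0,90):
    P,R=goal(q,s,.063,phi)
    print(s,phi)
    for c,j in ik(P,R)[:3]:
        p,r_=fk(j,K);print(round(c,6),np.round(j,1),np.round((p-P)*1e3,1),np.round((R.inv()*r_).magnitude()*57.3,1))
E
```

```text
0.026753470073538836 0
0.089144 [  -3.5   -0.5  -54.3 -172.9   -1.1  169.1] [-0.  -1.2 -6. ] 7.7
0.092222 [ 48.7   2.4 -57.3  47.6 -28.2 -99.5] [3.1 2.2 4.7] 7.9
0.514766 [  -4.9   -0.9  -54.7 -172.9   -1.1 -172.7] [ -1.  -12.6  -5.9] 18.6
0.026753470073538836 90
0.089144 [  -3.5   -0.5  -54.3 -172.9   -1.1 -100.9] [-0.  -1.2 -6. ] 7.7
0.092222 [ 48.7   2.4 -57.3  47.6 -28.2  -9.5] [3.1 2.2 4.7] 7.9
0.778726 [  12.7    0.8  -41.1 -102.3   -1.1  172.7] [  0.8  -4.4 -15.3] 23.0
0.0009960983346494214 0
0.081325 [  -6.5   -1.5  -55.4 -172.9   -1.1  171.7] [ 0.1 -0.4 -6.1] 7.3
0.118667 [ 46.6   1.1 -57.3  43.7 -27.9 -93.7] [3.6 2.  5.4] 8.9
0.396064 [  -7.8   -1.9  -55.8 -172.9   -1.1 -172.7] [ -1.2 -10.3  -6.2] 16.4
0.0009960983346494214 90
0.081325 [  -6.5   -1.5  -55.4 -172.9   -1.1  -98.3] [ 0.1 -0.4 -6.1] 7.3
0.118667 [ 46.6   1.1 -57.3  43.7 -27.9  -3.7] [3.6 2.  5.4] 8.9
0.736499 [  10.7   -0.2  -42.  -100.4   -1.1  172.7] [  0.8  -4.1 -15.5] 22.4
```

```bash
cat > tilt.py <<'E'
from kin import *
def best(q,s,n,x0s,m=.3,wt=1):
    # min tilt with exact grasp point; grasp point = TCP - .019 z
    G=w(q,(0,s,n));o=w(q,(0,0,0));U=w(q,(1,0,0))-o;Y=w(q,(0,1,0))-o;N=w(q,(0,0,1))-o
    out=[]
    for x0 in x0s:
        def f(j):
            p,R=fk(j,K);z=R.as_matrix()[:,2];return np.r_[(p-.019*z-G)*300,z+N/np.linalg.norm(N)]
        ob=least_squares(f,np.clip(x0,LO+m+.01,HI-m-.01),bounds=(LO+m,HI-m),max_nfev=400)
        p,R=fk(ob.x,K);z=R.as_matrix()[:,2];e=(p-.019*z-G)*1e3
        out.append((np.degrees(np.arccos(min(1,-z@N/np.linalg.norm(N)))),ob.x,e,np.degrees([-z@U,-z@Y])))
    return sorted(out,key=lambda a:a[0]+5*np.linalg.norm(a[2]))
if __name__=='__main__':
    q=np.load('q.npy');g=np.random.default_rng(1)
    X=[np.array([48.7,2.4,-57.3,47.6,-28.2,-50]),np.array([-3.5,-.5,-54.3,-172.9,-1.1,-100])]+[g.uniform(LO,HI) for _ in range(12)]
    for s in(q[3],q[4]):
      for n in (.062,.068):
        print(s,n)
        for t in best(q,s,n,X)[:2]: print([np.round(v,2) for v in t])
E
python3 tilt.py
```

```text
0.026753470073538836 0.062
[np.float64(7.97), array([  -3.23,   -1.02,  -53.92, -173.57,   -0.41, -173.36]), array([ 0., -0., -0.]), array([-7.38, -2.94])]
[np.float64(7.97), array([  -3.23,   -1.02,  -53.92, -173.57,   -0.41,  173.22]), array([ 0., -0., -0.]), array([-7.38, -2.94])]
0.026753470073538836 0.068
[np.float64(8.08), array([ 49.36,   1.84, -57.98,  47.21, -28.43, 173.36]), array([0., 0., 0.]), array([7.49, 2.96])]
[np.float64(8.08), array([  49.36,    1.84,  -57.98,   47.21,  -28.43, -167.02]), array([0., 0., 0.]), array([7.49, 2.96])]
0.0009960983346494214 0.062
[np.float64(7.61), array([  -6.42,   -2.2 ,  -55.05, -173.57,   -0.41, -173.35]), array([ 0., -0., -0.]), array([-7.52, -1.  ])]
[np.float64(7.61), array([  -6.42,   -2.2 ,  -55.05, -173.57,   -0.41,  -97.42]), array([ 0., -0., -0.]), array([-7.52, -1.  ])]
0.0009960983346494214 0.068
[np.float64(8.28), array([  -6.41,   -3.22,  -55.41, -173.57,   -0.41,  -34.99]), array([ 0., -0., -0.]), array([-8.18, -1.02])]
[np.float64(8.28), array([  -6.41,   -3.22,  -55.41, -173.57,   -0.41,  -59.24]), array([ 0., -0., -0.]), array([-8.18, -1.02])]
```

```bash
cat >> kin.py <<'E'
def tgoal(q,s,n,phi,a,b,u0=0):
    o=w(q,(0,0,0));U=w(q,(1,0,0))-o;Y=w(q,(0,1,0))-o
    _,R=goal(q,s,n,phi)
    T=Ro.from_rotvec(np.radians(a)*Y-np.radians(b)*U)  # outward axis leans to +U by a, +Y by b
    R=T*R; return w(q,(u0,s,n))+.019*R.as_matrix()[:,2],R
E
python3 - <<'E'
from kin import *
q=np.load('q.npy')
for a,b in((8,3),(9,3),(10,3),(11,3),(12,3),(10,0)):
  for s in(q[3],q[4]-.003):
   for n in(.066,.1):
    P,R=tgoal(q,s,n,60,a,b);c,j=ik(P,R,1,.3,x0=[49,2,-57,47,-28,-47])[0];p,r_=fk(j,K)
    print(a,b,round(s,3),n,np.round(j,1),np.round((p-P)*1e3,1),round((R.inv()*r_).magnitude()*57.3,2))
st=r.get_state()
print(delta(st,*tgoal(q,q[3],.1,58,11,3)))
print(delta(st,*tgoal(q,q[3],.066,58,11,3)))
E
```

```text
8 3 0.027 0.066 [ 49.3   2.2 -57.5  46.  -28.5 -38.7] [-0.  0.  0.] 0.0
8 3 0.027 0.1 [ 54.4  -1.6 -55.   38.3 -35.  -34.6] [-0.  0. -0.] 0.0
8 3 -0.002 0.066 [ 47.2   0.9 -58.   43.5 -28.5 -34.3] [0.3 0.2 0.5] 0.87
8 3 -0.002 0.1 [ 52.   -3.5 -56.8  38.5 -34.2 -32.6] [0. 0. 0.] 0.0
9 3 0.027 0.066 [ 49.8   2.5 -56.1  42.5 -29.3 -35.7] [-0.  0. -0.] 0.0
9 3 0.027 0.1 [ 54.4  -1.3 -53.7  35.8 -35.7 -32.2] [ 0.  0. -0.] 0.0
9 3 -0.002 0.066 [ 47.1   0.8 -58.   43.1 -28.2 -33.8] [0. 0. 0.] 0.02
9 3 -0.002 0.1 [ 52.   -3.2 -55.5  35.9 -34.9 -30.1] [-0.  0.  0.] 0.0
10 3 0.027 0.066 [ 50.2   2.8 -54.7  39.1 -30.2 -32.7] [-0.  0.  0.] 0.0
10 3 0.027 0.1 [ 54.3  -1.  -52.5  33.3 -36.5 -29.7] [0. 0. 0.] 0.0
10 3 -0.002 0.066 [ 47.6   1.1 -56.6  39.7 -29.1 -30.8] [-0.  0. -0.] 0.0
10 3 -0.002 0.1 [ 52.   -2.8 -54.2  33.4 -35.7 -27.7] [-0.  0. -0.] 0.0
11 3 0.027 0.066 [ 50.4   3.1 -53.3  36.  -31.1 -29.9] [0. 0. 0.] 0.0
11 3 0.027 0.1 [ 54.1  -0.7 -51.2  31.  -37.2 -27.4] [-0.  0.  0.] 0.0
11 3 -0.002 0.066 [ 47.9   1.4 -55.2  36.5 -30.1 -27.9] [-0. -0.  0.] 0.0
11 3 -0.002 0.1 [ 51.8  -2.5 -52.9  31.  -36.5 -25.3] [0. 0. 0.] 0.0
12 3 0.027 0.066 [ 50.5   3.4 -51.9  33.1 -32.1 -27.1] [-0.  0.  0.] 0.0
12 3 0.027 0.1 [ 53.9  -0.3 -49.9  28.8 -38.  -25.1] [-0.  0. -0.] 0.0
12 3 -0.002 0.066 [ 48.    1.8 -53.7  33.4 -31.1 -25.1] [ 0.  0. -0.] 0.0
12 3 -0.002 0.1 [ 51.6  -2.1 -51.6  28.8 -37.4 -23. ] [0. 0. 0.] 0.0
10 0 0.027 0.066 [ 48.5   1.6 -56.   39.7 -26.5 -31.4] [0. 0. 0.] 0.0
10 0 0.027 0.1 [ 52.9  -2.2 -53.6  33.2 -33.1 -28. ] [-0.  0. -0.] 0.0
10 0 -0.002 0.066 [ 45.8   0.1 -57.6  39.8 -25.5 -29. ] [-0. -0.  0.] 0.0
10 0 -0.002 0.1 [ 50.5  -4.  -55.1  32.9 -32.5 -25.5] [-0.  0. -0.] 0.0
(array([-1.34754748, -0.5144891 , -0.76737188]), array([ 3.37659661,  9.96132913, -2.55044527]))
(array([-0.67413718, -0.60892723, -1.94513188]), array([ 3.37659661,  9.96132913, -2.55044527]))
```

```bash
python3 -m creep '[[80,-0.3,-0.1,0,0.8,2.4,-0.6],[80,-0.3,-0.1,0,0.8,2.4,-0.6],[80,-0.3,-0.1,0,0.8,2.4,-0.6],[80,-0.3,-0.1,-0.3,0.8,2.4,-0.6],[80,-0.15,-0.1,-0.4,0,0,0],[80,0,0,0,0,0,0]]' 40
python3 -c "
from kin import *
q=np.load('q.npy');p=shot('wrist','w3');st=r.get_state();show(st);np.set_printoptions(suppress=True,precision=2)
for n in (.1,.066): print(delta(st,*tgoal(q,q[3],n,58,10,3)))
print('kin err',fk(st['joints'],K)[0]-st['tcp_pos'])
print(proj(p,w(q,(0,q[3],.074))),[proj(p,w(q,(.018*np.cos(t),q[3]+.018*np.sin(t),.074))) for t in (0,1.57,3.14,4.71)])
print(proj(p,w(q,(.046,q[3],.006))),proj(p,w(q,(q[5],q[4],.008))))
print([ (d['bbox'],d['conf']) for d in search_frame(p,'knob_grip')])
"
```

```text
time_s: 7.17
tcp_pos: [0.4647, 0.1619, 0.1491]
eef_rot: [-171.9, -17.8, -42.3]
contact_force: [-0.9, -0.8, -0.9]
gripper_width: 0.0803
gripper_force: 0.0
t 7.2167 tcp [0.4651 0.162  0.1497] rot [-171.9  -17.9  -42.2] j [ 54.3  -0.9 -51.5  31.6 -37.3 -30.3] F [ 0.3 -0.4 -0.2] M [0.28 1.14 0.01] w 0.0798 gf 0.0
(array([ 0.04,  0.  , -0.04]), array([-0.05, -0.65,  0.21]))
(array([ 0.71, -0.09, -1.21]), array([-0.05, -0.65,  0.21]))
kin err [0. 0. 0.]
[305.75 285.84] [array([284.25, 257.29]), array([273.32, 305.78]), array([325.51, 312.16]), array([338.84, 265.56])]
[249.46 170.06] [288.37 147.75]
[([234.2, 168.2, 358.7, 315.9], 0.94)]
```

View pics/w3.png

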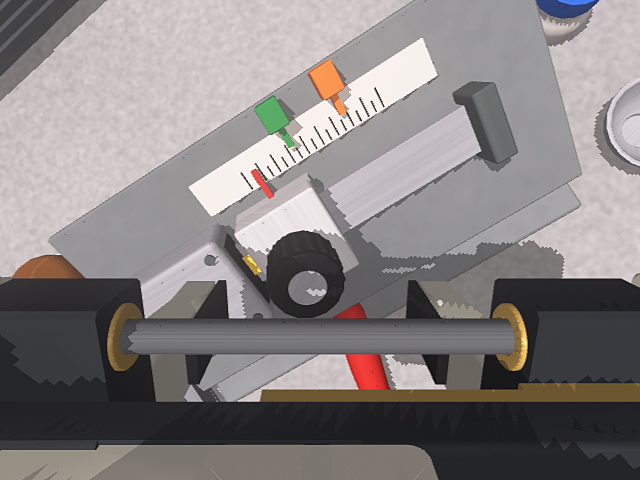

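```bash
python3 -m creep '[[80,0.2,0,-0.3,0,-0.3,0],[80,0.2,0,-0.3,0,-0.3,0],[80,0.2,-0.1,-0.3,0,0,0],[80,0.13,-0.1,-0.3,0,0,0],[30,0,0,0,0,0,0],[30,0,0,0,0,0,0],[30,0,0,0,0,0,0],[30,0,0,0,0,0,0]]' 40
python3 -m creep '[[30,0,0,0,0,0,0],[30,0,0,0,0,0,0],[30,0,0,0,0,0,0]]' 40
python3 -c "
from kin import *
q=np.load('q.npy');st=r.get_state();show(st);np.set_printoptions(suppress=True,precision=2)
for n in (.066,): print(delta(st,*tgoal(q,q[3],n,58,10,3)))
print('n axis*7', 6.9*-Ro.from_euler('xyz',st['eef_rot'],degrees=True).as_matrix()[:,2])
"
```

```text
time_s: 7.93
tcp_pos: [0.484, 0.1583, 0.1205]
eef_rot: [-171.3, -18.3, -42.4]
contact_force: [0.6, 0.2, -0.1]
gripper_width: 0.0586
gripper_force: 0.0
time_s: 8.18
tcp_pos: [0.484, 0.1586, 0.1203]
eef_rot: [-171.3, -18.3, -42.4]
contact_force: [8.3, 4.0, -0.4]
gripper_width: 0.039
gripper_force: 4.4
t 8.1833 tcp [0.484  0.1586 0.1203] rot [-171.3  -18.3  -42.4] j [ 50.    2.7 -54.5  38.9 -30.2 -34.5] F [ 8.3  4.  -0.4] M [ 1.97 -1.26  0.82] w 0.039 gf 4.356187283992767
(array([-0.05,  0.05, -0.04]), array([-0.18,  0.02,  0.23]))
n axis*7 [-2.28  0.67  6.48]
```

```bash
cat > s.py <<'E'
from kin import *
import sys
np.set_printoptions(suppress=True,precision=2)
q=np.load('q.npy');st=r.get_state();show(st)
Rm=Ro.from_euler('xyz',st['eef_rot'],degrees=True).as_matrix()
o=w(q,(0,0,0));B=np.c_[w(q,(1,0,0))-o,w(q,(0,1,0))-o,w(q,(0,0,1))-o]
print('outaxis*6.9',-6.9*Rm[:,2],'grasp in face (mm)',1e3*B.T@(st['tcp_pos']-.019*Rm[:,2]-o),'F face',B.T@st['contact_force'],'M about out',-st['moment']@Rm[:,2],'phi',np.degrees(np.arctan2(*(B.T@-Rm[:,1])[[1,0]])))
E
python3 -m creep '[[30,0,0,0,0,0,0],[30,0,0,0,0,0,0],[30,0,0,0,-2.2,0.6,6.3],[30,0,0,0,-2.2,0.6,6.3],[30,0,0,0,-2.2,0.6,6.3],[30,0,0,0,-2.2,0.6,6.3]]' 58
python3 s.py
```

```text
time_s: 8.68
tcp_pos: [0.4847, 0.1596, 0.1205]
eef_rot: [179.3, -20.4, -13.8]
contact_force: [10.2, 2.2, -4.6]
gripper_width: 0.0352
gripper_force: 58.0
t 8.6833 tcp [0.48 0.16 0.12] rot [179.3 -20.4 -13.8] j [ 49.8   2.6 -54.8  39.6 -29.8  -8. ] F [10.2  2.2 -4.6] M [ 1.4  -1.43  0.39] w 0.0352 gf 57.99523651599884
outaxis*6.9 [-2.31  0.65  6.47] grasp in face (mm) [ 2.15 26.76 66.09] F face [ 6.19  3.64 -8.88] M about out -0.23668416071925538 phi 85.10372566336741
```

```bash
python3 -m creep '[[30,0,0,0,-2.2,0.6,6.3],[30,0,0,0,-2.2,0.6,6.3],[30,0,0,0,-2.2,0.6,6.3],[30,0,0,0,-2.2,0.6,6.3],[30,0,0,0,0,0,0]]'
python3 s.py
python3 -c "
from h import *
shot('wrist','w4')"
```

```text
time_s: 9.1
tcp_pos: [0.4848, 0.1595, 0.1206]
eef_rot: [170.0, -18.0, 14.7]
contact_force: [7.2, 4.1, -4.1]
gripper_width: 0.0348
gripper_force: 58.0
t 9.1 tcp [0.48 0.16 0.12] rot [170.  -18.   14.7] j [ 49.7   2.5 -55.1  40.1 -29.5  18.7] F [ 7.2  4.1 -4.1] M [ 0.7  -1.38  0.47] w 0.0348 gf 57.99382567405701
outaxis*6.9 [-2.33  0.63  6.46] grasp in face (mm) [ 2.21 26.62 66.15] F face [ 3.65  5.02 -6.83] M about out 0.0738205297430228 phi 111.6126165252973
```

View pics/w4.png

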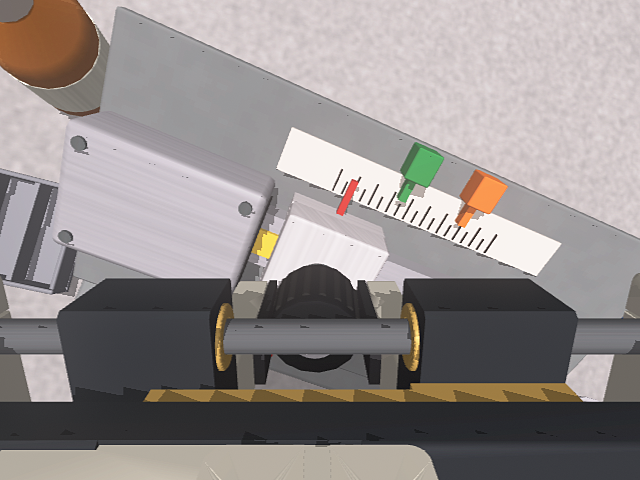

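```bash
python3 -m creep '[[30,0,0,0,-2.2,0.6,6.3],[30,0,0,0,-1,0.3,3],[30,-0.01,-0.06,0,0,0,0],[30,-0.01,-0.06,0,0,0,0],[30,-0.01,-0.06,0,0,0,0],[30,0,0,0,0,0,0]]'
python3 s.py
```

```text
time_s: 9.65
tcp_pos: [0.4839, 0.1543, 0.1206]
eef_rot: [167.2, -16.1, 24.4]
contact_force: [6.9, 2.5, -3.5]
gripper_width: 0.0348
gripper_force: 58.3
t 9.65 tcp [0.48 0.15 0.12] rot [167.2 -16.1  24.4] j [ 49.2   2.1 -55.5  40.2 -29.2  28.5] F [ 6.9  2.5 -3.5] M [-0.14 -1.59  0.09] w 0.0348 gf 58.31212878227234
outaxis*6.9 [-2.33  0.62  6.46] grasp in face (mm) [ 2.09 21.35 66.22] F face [ 3.89  3.42 -6.33] M about out -0.00886188698346529 phi 120.94681865221925
```

```bash
python3 -m creep '[[30,-0.015,-0.11,0,0,0,0],[30,-0.015,-0.11,0,0,0,0],[30,-0.015,-0.11,0,0,0,0],[30,-0.015,-0.11,0,0,0,0],[30,-0.015,-0.11,0,0,0,0],[30,-0.015,-0.11,0,0,0,0],[30,-0.015,-0.11,0,0,0,0],[30,0,0,0,0,0,0]]'
python3 s.py
python3 - <<'E'
from kin import *
p=shot('wrist','w5');q=np.load('q.npy')
f=p['frame'];cv2.imwrite('pics/w5c.png',cv2.resize(f[100:300,250:490],None,fx=3,fy=3,interpolation=cv2.INTER_CUBIC)[:,:,::-1])
print([proj(p,w(q,(.046,y,.006))) for y in(0,.01,-.01)])
t=capture('side');cv2.imwrite('pics/side2.png',t['frame'][:,:,::-1])
E
```

```text
time_s: 10.32
tcp_pos: [0.481, 0.1353, 0.1206]
eef_rot: [167.2, -16.1, 24.4]
contact_force: [-1.1, 5.8, -0.0]
gripper_width: 0.0349
gripper_force: 58.3
t 10.3167 tcp [0.48 0.14 0.12] rot [167.2 -16.1  24.4] j [ 47.4   1.  -56.7  40.5 -28.5  29.8] F [-1.1  5.8 -0. ] M [0.63 0.67 0.17] w 0.0349 gf 58.33706796169281
outaxis*6.9 [-2.33  0.62  6.46] grasp in face (mm) [ 1.87  2.05 66.34] F face [-1.64  5.64  0.94] M about out 0.005004391820326646 phi 120.9488162271427
[array([371.84886163, 185.99039028]), array([354.98963921, 175.63160047]), array([388.39396871, 196.15617862])]
```

View pics/w5c.png

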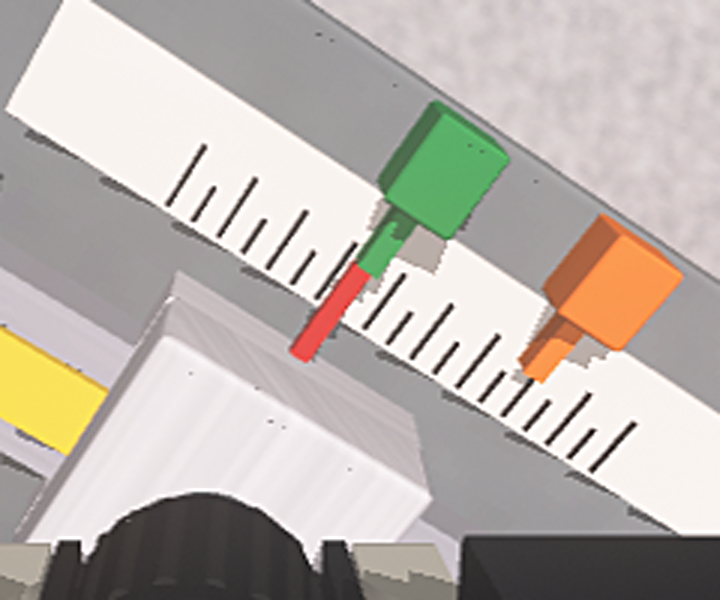

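```bash
python3 - <<'E'
from kin import *
np.set_printoptions(suppress=True,precision=1)
p=shot('wrist');s=shot('side','side3');q=np.load('q.npy')
for n in(.006,.008,.010): print(n,proj(p,w(q,(.046,0,n)))*3-[750,300],proj(s,w(q,(.046,0,n))))
print((proj(s,w(q,(.046,.005,.006)))-proj(s,w(q,(.046,-.005,.006)))))
c=proj(s,w(q,(.046,0,.008))).astype(int);x,y=c
cv2.imwrite('pics/side3c.png',cv2.resize(s['frame'][y-25:y+25,x-30:x+30],None,fx=10,fy=10,interpolation=cv2.INTER_CUBIC)[:,:,::-1]);print(c)
E
```

```text
0.006 [366.3 258.5] [293.4 269.7]
0.008 [367.2 262.2] [294.  269.3]
0.01 [368.2 265.9] [294.5 268.8]
[-3.   4.7]
[293 269]
```

View pics/side3c.png

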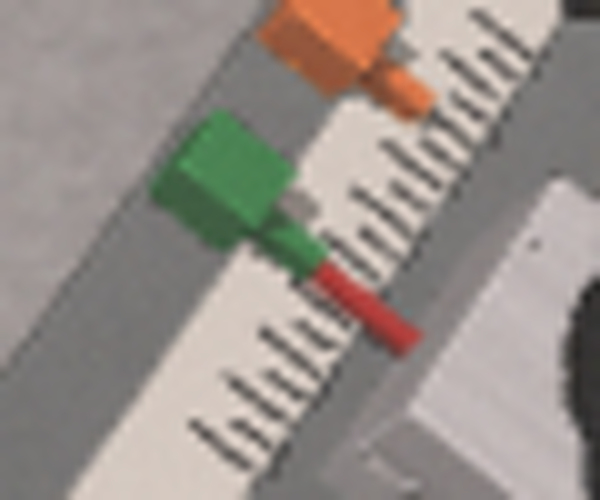

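```bash
python3 -m creep '[[30,-0.006,-0.04,0,0,0,0],[30,0,0,0,0,0,0],[30,0,0,0,0,0,0],[30,0,0,0,2.2,-0.6,-6.3],[30,0,0,0,2.2,-0.6,-6.3],[30,0,0,0,2.2,-0.6,-6.3],[30,0,0,0,2.2,-0.6,-6.3],[30,0,0,0,0,0,0]]'
python3 s.py
python3 -m creep '[[30,0,0,0,2.2,-0.6,-6.3],[30,0,0,0,2.2,-0.6,-6.3],[30,0,0,0,2.2,-0.6,-6.3],[30,0,0,0,0,0,0]]'
python3 s.py
```

```text
time_s: 11.18
tcp_pos: [0.4808, 0.1351, 0.1205]
eef_rot: [176.1, -20.0, -3.9]
contact_force: [-3.2, 3.6, 2.6]
gripper_width: 0.0352
gripper_force: 58.0
t 11.1833 tcp [0.48 0.14 0.12] rot [176.1 -20.   -3.9] j [ 47.5   1.1 -56.6  40.2 -28.7   2.9] F [-3.2  3.6  2.6] M [2.48 1.63 0.66] w 0.0352 gf 58.02160441875458
outaxis*6.9 [-2.32  0.63  6.47] grasp in face (mm) [ 1.77  1.88 66.35] F face [-1.86  3.14  4.14] M about out -0.06463059295257603 phi 94.25269284306076
time_s: 11.52
tcp_pos: [0.4809, 0.135, 0.1206]
eef_rot: [-176.7, -20.1, -25.0]
contact_force: [-0.6, 3.7, 0.7]
gripper_width: 0.0352
gripper_force: 58.6
t 11.5167 tcp [0.48 0.14 0.12] rot [-176.7  -20.1  -25. ] j [ 47.6   1.1 -56.4  39.9 -28.9 -16.7] F [-0.6  3.7  0.7] M [2.93 0.66 1.09] w 0.0352 gf 58.635231256484985
outaxis*6.9 [-2.31  0.64  6.47] grasp in face (mm) [ 1.88  1.86 66.34] F face [-0.64  3.61  1.12] M about out 0.10474731388763651 phi 74.61471878161095
```

```bash
python3 -m creep '[[30,-0.008,-0.05,0,0,0,0],[30,0,0,0,0,0,0]]'
python3 s.py
python3 -m creep '[[30,0,0,0,2.2,-0.6,-6.3],[30,0,0,0,2.2,-0.6,-6.3],[30,0,0,0,2.2,-0.6,-6.3],[30,0,0,0,2.2,-0.6,-6.3],[30,0,0,0,0,0,0]]'
python3 s.py
```

```text
time_s: 11.68
tcp_pos: [0.4809, 0.1347, 0.1206]
eef_rot: [-176.8, -20.1, -24.5]
contact_force: [-3.1, 7.9, -0.7]
gripper_width: 0.0349
gripper_force: 58.6
t 11.6833 tcp [0.48 0.13 0.12] rot [-176.8  -20.1  -24.5] j [ 47.5   1.1 -56.5  39.9 -28.8 -16.2] F [-3.1  7.9 -0.7] M [4.53 1.51 1.57] w 0.0349 gf 58.60564112663269
outaxis*6.9 [-2.31  0.63  6.47] grasp in face (mm) [ 1.97  1.51 66.35] F face [-3.91  7.43  1.48] M about out 0.09733598158480843 phi 75.07700628209857
time_s: 12.1
tcp_pos: [0.4808, 0.134, 0.1206]
eef_rot: [-168.0, -16.3, -52.9]
contact_force: [-4.6, 5.7, 3.2]
gripper_width: 0.0358
gripper_force: 58.0
t 12.1 tcp [0.48 0.13 0.12] rot [-168.   -16.3  -52.9] j [ 47.7   1.2 -56.1  39.2 -29.2 -42.8] F [-4.6  5.7  3.2] M [3.24 0.99 1.28] w 0.0358 gf 58.00509989261627
outaxis*6.9 [-2.28  0.65  6.48] grasp in face (mm) [ 2.    0.85 66.38] F face [-3.03  5.02  5.46] M about out 0.21765334490117758 phi 47.952886780405855
```

```bash
python3 -m creep '[[30,0,0,0,2.2,-0.6,-6.3],[30,0,0,0,2.2,-0.6,-6.3],[30,0,0,0,2.2,-0.6,-6.3],[30,0,0,0,2.2,-0.6,-6.3],[30,0,0,0,0,0,0]]' 60
python3 s.py
python3 -m creep '[[30,0,0,0,2.2,-0.6,-6.3],[30,0,0,0,2.2,-0.6,-6.3],[30,0,0,0,0,0,0]]'
python3 s.py
```

```text
time_s: 12.52
tcp_pos: [0.4803, 0.133, 0.1203]
eef_rot: [-162.3, -9.3, -79.5]
contact_force: [-6.5, 6.1, 2.8]
gripper_width: 0.0362
gripper_force: 60.0
t 12.5167 tcp [0.48 0.13 0.12] rot [-162.3   -9.3  -79.5] j [ 47.7   1.3 -55.8  38.4 -29.5 -68.9] F [-6.5  6.1  2.8] M [2.54 1.37 0.77] w 0.0362 gf 60.004772543907166
outaxis*6.9 [-2.25  0.66  6.49] grasp in face (mm) [ 1.61 -0.12 66.24] F face [-4.94  5.14  6.06] M about out 0.022079885806723747 phi 20.806482303851954
time_s: 12.77
tcp_pos: [0.4799, 0.1328, 0.1201]
eef_rot: [-160.9, -5.0, -92.3]
contact_force: [-13.6, 6.0, 6.5]
gripper_width: 0.0366
gripper_force: 60.0
t 12.7667 tcp [0.48 0.13 0.12] rot [-160.9   -5.   -92.3] j [ 47.8   1.3 -55.7  38.  -29.6 -82. ] F [-13.6   6.    6.5] M [2.87 3.69 0.6 ] w 0.0366 gf 60.00588297843933
outaxis*6.9 [-2.24  0.66  6.49] grasp in face (mm) [ 1.21 -0.44 66.24] F face [-9.17  4.1  12.81] M about out -0.009903138489265197 phi 7.169399827807358
```

```bash
python3 - <<'E'
from kin import *
s=shot('side');p=shot('wrist','w6');q=np.load('q.npy')
a=cv2.resize(s['frame'][244:294,263:323],None,fx=8,fy=8,interpolation=cv2.INTER_CUBIC)
b=cv2.resize(p['frame'],None,fx=.5,fy=.5,interpolation=cv2.INTER_AREA)
b=p['frame'][80:480,190:490]
out=np.zeros((400,790,3),np.uint8);out[:,:480]=a;out[:,485:785]=b
cv2.imwrite('pics/c6.png',out[:,:,::-1])
E
```

```text
(no output)
```

View pics/c6.png

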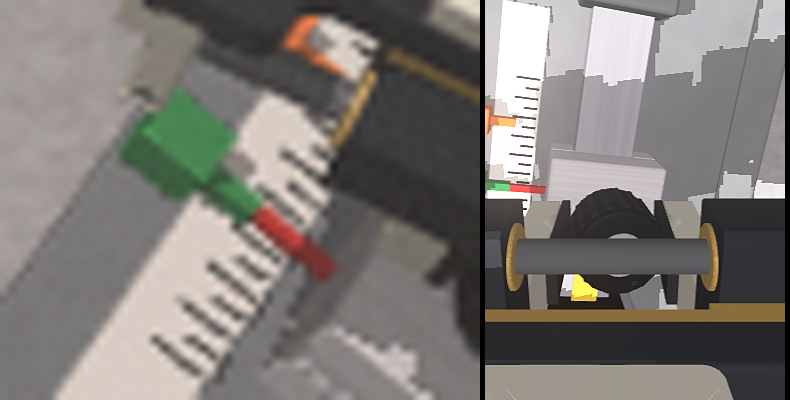

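```bash
python3 -m creep '[[30,0,0,0,2.2,-0.6,-6.3],[30,0,0,0,0,0,0]]'
python3 s.py
python3 -m creep '[[30,0.008,0.06,0,0,0,0],[30,0,0,0,0,0,0]]'
python3 s.py
python3 -m creep '[[30,0.008,0.06,0,0,0,0],[30,0,0,0,0,0,0]]'
python3 s.py
```

```text
time_s: 13.03
tcp_pos: [0.4797, 0.1329, 0.12]
eef_rot: [-160.5, -2.8, -98.5]
contact_force: [-16.0, 7.1, 8.5]
gripper_width: 0.0365
gripper_force: 60.0
t 13.0333 tcp [0.48 0.13 0.12] rot [-160.5   -2.8  -98.5] j [ 47.8   1.3 -55.7  37.8 -29.6 -88.4] F [-16.    7.1   8.5] M [2.86 4.58 1.29] w 0.0365 gf 60.005632638931274
outaxis*6.9 [-2.23  0.65  6.5 ] grasp in face (mm) [ 1.03 -0.36 66.25] F face [-10.33   4.79  15.83] M about out 0.7216233525753694 phi 0.48270916237303535
time_s: 13.2
tcp_pos: [0.4796, 0.1331, 0.1199]
eef_rot: [-160.5, -3.0, -98.2]
contact_force: [-14.5, 3.1, 11.6]
gripper_width: 0.0363
gripper_force: 60.0
t 13.2 tcp [0.48 0.13 0.12] rot [-160.5   -3.   -98.2] j [ 47.9   1.4 -55.6  37.8 -29.8 -88.2] F [-14.5   3.1  11.6] M [1.34 3.84 0.72] w 0.0363 gf 60.00484764575958
outaxis*6.9 [-2.23  0.67  6.5 ] grasp in face (mm) [ 0.93 -0.13 66.21] F face [-7.02  1.02 17.48] M about out 0.6159802310567 phi 0.8095022170262766
time_s: 13.37
tcp_pos: [0.4796, 0.1333, 0.1199]
eef_rot: [-160.5, -3.2, -98.3]
contact_force: [-14.0, -0.7, 13.0]
gripper_width: 0.0366
gripper_force: 60.0
t 13.3667 tcp [0.48 0.13 0.12] rot [-160.5   -3.2  -98.3] j [ 48.    1.4 -55.5  37.8 -30.  -88.3] F [-14.   -0.7  13. ] M [-0.29  3.19  0.28] w 0.0366 gf 60.00542342662811
outaxis*6.9 [-2.22  0.69  6.5 ] grasp in face (mm) [ 0.87  0.13 66.21] F face [-5.44 -2.69 18.16] M about out 0.6777643199561161 phi 0.7791332385849254
```

```bash
python3 -m creep '[[70,0,0,0,0,0,0],[70,0,0,0,0,0,0],[70,0,0,0,0,0,0],[70,0,0,0,0,0,0],[70,0,0,0,0,0,0]]'
python3 -m creep '[[70,-0.15,0.05,0.5,0,0,0],[70,-0.15,0.05,0.5,0,0,0],[70,-0.15,0.05,0.6,0,0,0],[70,-0.1,0.05,0.6,0,0,0],[70,-0.1,0.05,0.6,0,0,0],[70,0,0,0.6,0,0,0],[70,0,0,0.6,0,0,0],[70,0,0,0,0,0,0]]'
python3 s.py
python3 - <<'E'
from kin import *
s=shot('side');p=shot('wrist')
a=cv2.resize(s['frame'][230:305,253:343],None,fx=5,fy=5,interpolation=cv2.INTER_CUBIC)
out=np.zeros((375,790,3),np.uint8);out[:,:450]=a;out[:,455:785]=p['frame'][0:375,100:430]
cv2.imwrite('pics/c7.png',out[:,:,::-1])
E
```

```text
time_s: 13.78
tcp_pos: [0.4803, 0.1345, 0.1196]
eef_rot: [-160.5, -2.9, -98.6]
contact_force: [-0.1, 0.2, 0.1]
gripper_width: 0.0646
gripper_force: 0.0
time_s: 14.45
tcp_pos: [0.4651, 0.1423, 0.2227]
eef_rot: [-160.4, -2.7, -98.6]
contact_force: [0.4, 1.3, -0.2]
gripper_width: 0.07
gripper_force: 0.0
t 14.45 tcp [0.47 0.14 0.22] rot [-160.4   -2.7  -98.6] j [ 54.2  -7.  -44.5  25.2 -48.4 -78.6] F [ 0.4  1.3 -0.2] M [0.46 1.03 0.04] w 0.07 gf 0.0
outaxis*6.9 [-2.25  0.64  6.49] grasp in face (mm) [ 38.73   6.95 163.07] F face [ 0.06  1.32 -0.25] M about out -0.013514052836954964 phi 0.33972263577615053
```

View pics/c7.png

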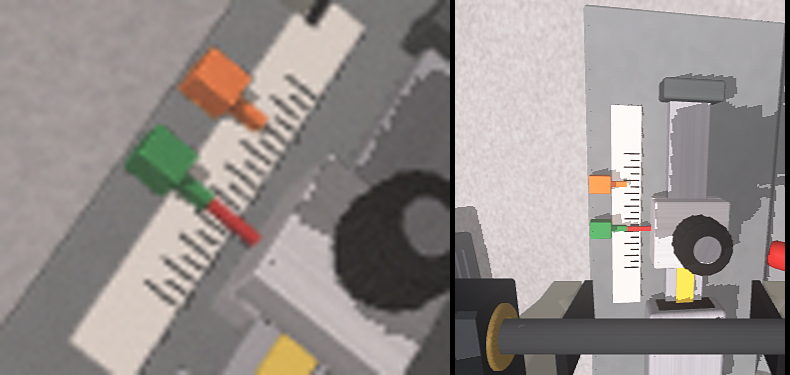

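Both views show the pointer in line with the green tongue (left about (208,203), right about (627,228)). The carriage stayed there after release, and the end stop was felt at about 0.7 Nm.

```bash
python3 -c "
from plant import close_job
print(close_job())"
```

```text
the job is handed in; nothing more can be done
None
```

The job is handed in: the knob is tight at its end stop (about 0.7 Nm felt), the pointer sits on the green marker to within about 1 mm by camera, the carriage stayed there when I let go, and it finished at about 14.5 s of the 61 s allowed; the judge gave no result back.

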